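# Sweep the cutlery offcuts into the scrap tray

### The arm

A 6-joint arm with a two-finger parallel gripper is mounted at the origin on the work surface. World frame = base frame: x ahead of the robot, y to its left, z up, the work surface at z = 0. Lengths are in mm, angles in degrees, forces in N, time in s.
With the tool pointing down it reaches from about 350 to 850 mm from the base axis. Payload 8.1 kg.
Tool frame: the origin (TCP) lies midway between the tips of the shut fingers; the grasp point (between the pads) lies 19 mm behind it; z points along the fingers, x is the direction in which the jaws open and shut, and the axes are right-handed (so a half turn about z gives the same grasp; the last joint's range is limited). The gripper opens to 85 mm and grips with 20 to 120 N. Pads are 22 mm wide; open, the fingers measure 114 mm over their backs; the gripper's body (76 mm by 85 mm) begins 54 mm behind the grasp point. The pads swing forward as they close: fully open they stand 13 mm farther back than shut.
Start: joints at [-68.606, 7.471, 85.268, -0, 87.261, -4.893], TCP at [265.743, -537.946, 231.292] pointing down, gripper open.
Joint ranges: [-169.43, 169.43], [-51.17, 129.36], [1.28, 143.12], [-76.62, 256.62], [0, 156.53], [-152.29, 152.29]. Speed limits (degrees/s): [136.94, 136.94, 159.86, 180, 180, 180].

### API

Orientations are given as [roll, pitch, yaw] about the fixed x, y, z axes, in that order (R = Rz(yaw) Ry(pitch) Rx(roll)).
In Python, from bench import monitor, cams, r gives the robot as it stands.
- The arm moves only by the tool jog_arm, never from a script. Its arguments are lists of equal length, an entry for each row: "offset": the shift along the tool's x, y, z in mm, a list of three; "delta_rot": the turn, a rotation vector about the tool's x, y, z in degrees, a list of three; "jaw": the opening in per cent of the stroke, from 0 (shut) to 100 (fully open). In form: {"offset": [[x, y, z], ...], "delta_rot": [[rx, ry, rz], ...], "jaw": [jaw, ...]}. A call has 1 to 20 rows; each row shifts and turns the pose as measured when the row begins, along the tool's axes as they then stand; what a row does not reach is not made up. A row lasts 1/10 s, in which the tool goes at most 50 mm and 8.59 degrees, less where a joint would pass 70% of its speed; a pose out of reach is approached as far as the arm can. A call is refused whole if a number of a shift passes 50 or a number of a turn 8.59, either way. A call with a gripper value outside its range is refused whole. The fingers move at their own pace and stop on an object; "newtons" is the grip in N (left out, the last holds). Time passes only in rows, so rows that do not move let the fingers close. It gives the time, the measured TCP pose, the force and the opening at its end, in the units of the state.
- monitor.sense(): the state, without advancing time (a new reading comes with each control period).
- cams.snapshot(name): name is "scene" or "top" or "wrist"; returns (picture, depth): 480x640x3 uint8, red, green, blue; 480x640 float32, mm along the optical axis (not along the pixel's ray), 0 where there is no reading.
- cams.camera_model(name): a dict with "K" (3x3 intrinsics, pixels), "k1" (the pictures are not rectified: a ray, as slopes to the right and down, at radius r is drawn at 1 + k1 r^2 times it, then the intrinsics apply), "camera_from_world" (4x4, takes a point from world to camera coordinates). Camera axes: x right, y down, z forward; pixel columns grow to the right and rows downward; lengths in mm; the calibration is good to about 2 mm. A picture is of the moment at which its call begins: read the wrist's pose just before it. camera_model takes no time and is no camera call; for the wrist camera it gives the pose at the moment of the call.
- r.hand_in(): hands the job in, once; it reports no verdict.
The state is a dict: "time": time; "joint_pos": joint angles; "qd": joint speeds; "joint_efforts": joint torques, N m; "tool_pos": TCP position; "tcp_rot": TCP orientation; "ft_force": force on the tool from outside, world axes, zero at the start; "wrist_torque": the same for the moment, N m; "finger_gap": finger opening in mm.
Only numpy, scipy, OpenCV 4.12 (cv2) and the standard library are available. Lean on these libraries where they do the work, as an engineer would, in place of code of your own. Each camera call takes 0.05 s, during which the arm holds its last target.

### The job

Clear the raised work board: with the fingertips, sweep the three cutlery offcuts (spoon bowl, fork head, handle stub) over the board's open side into the plain undivided tray, pushing them along the board and never lifting them. Nothing may go into the divided tray, and the punch and the little jar standing among the offcuts, and the hammer and pliers beside the board, must stay where they are.

Things in the scene. Friction and masses are not known exactly. Their poses are not given: they have to be found in the camera images.
- board: Fixed raised wooden board, 250 mm (x) by 220 mm (y), top 32 mm above the bench. Origin at the centre of its underside. Rims 10 mm thick, 12 mm high along its near and far edges (|x| 115 to 125 mm); the edges y = -110 and +110 mm are open, a tray 1 mm from each. Two offcuts start near its x = -75 mm, one near x = +75 mm; punch and jar stand between them, within 15 mm of x = 0
- scrap_tray: Fixed plain open steel tray without dividers, 250 mm (x, along the board's side) by 110 mm (y), rim 26 mm high (6 mm below the board's top), walls 4 mm, inner floor 4 to 5 mm up. Axes parallel to the board's; it stands at the board's +y or its -y side, centre 166 mm from the board's centre. Origin at the centre of its underside, on the bench
- divided_tray: Fixed steel tray of the same outside size at the board's other side, split into six compartments by dividers; to be left empty. Origin at the centre of its underside
- spoon_bowl: Loose offcut: cut-off round steel spoon bowl lying face down, a dome 40 mm across and 14 mm high with an upright edge 5 mm high, and a stub of neck 9 mm wide reaching 30 mm from the centre along its +x. 28 to 56 g. Origin at the centre of the dome's underside
- fork_head: Loose offcut: cut-off steel fork head lying flat, 44 mm long along its x (tines to +x), 26 mm wide, 7 mm thick. 25 to 49 g. Origin near the middle of its underside
- handle_stub: Loose offcut: cut-off end of a thick steel handle lying flat, 44 mm long along its x, 16 mm wide, 7 mm thick, rounded at +x. 21 to 42 g. Origin at the middle of its underside
- punch: Loose dark steel doming punch standing upright on the board, 18 mm across, 50 mm high, with a ball head; to be left standing. Origin at the centre of its underside
- vial: Loose little glass jar with a steel cap standing upright on the board, 20 mm across, 45 mm high; to be left standing. Origin at the centre of its underside
- hammer: Loose hammer, 240 mm long, lying on the bench at the right (-y), well clear of the trays; to be left alone
- pliers: Loose pliers, 165 mm long, lying on the bench at the left (+y), well clear of the trays; to be left alone

How it is judged (in metres and radians):
At the end, for the whole second after the job is handed in: All three offcuts lie at rest inside the plain scrap tray, their origins within its walls and less than 30 mm above the bench; punch and jar stand upright (within 0.2 rad) within 20 mm of where they were; hammer and pliers are within 30 mm of where they were (x of spoon_bowl in the frame of scrap_tray between -0.125 and 0.125 m and y of spoon_bowl in the frame of scrap_tray between -0.054 and 0.054 m and z of each of spoon_bowl, fork_head, handle_stub in the frame of scrap_tray below 0.03 m and x of fork_head in the frame of scrap_tray between -0.125 and 0.125 m and y of fork_head in the frame of scrap_tray between -0.054 and 0.054 m and x of handle_stub in the frame of scrap_tray between -0.125 and 0.125 m and y of handle_stub in the frame of scrap_tray between -0.054 and 0.054 m and linear speed of each of spoon_bowl, fork_head, handle_stub below 0.02 m/s and distance of each of punch, vial from where it was at the start of the episode below 0.02 m and angle between each of punch, vial's own z axis and vertical below 0.2 rad and distance of each of hammer, pliers from where it was at the start of the episode below 0.03 m); the robot touches nothing.
It fails at once if an offcut is lifted more than 20 mm off the board (z of any of spoon_bowl, fork_head, handle_stub in the frame of board above 0.052 m).
It fails at once if an offcut falls into the divided tray ((x of spoon_bowl in the frame of divided_tray between -0.125 and 0.125 m and y of spoon_bowl in the frame of divided_tray between -0.054 and 0.054 m and z of spoon_bowl in the frame of divided_tray below 0.03 m) or (x of fork_head in the frame of divided_tray between -0.125 and 0.125 m and y of fork_head in the frame of divided_tray between -0.054 and 0.054 m and z of fork_head in the frame of divided_tray below 0.03 m) or (x of handle_stub in the frame of divided_tray between -0.125 and 0.125 m and y of handle_stub in the frame of divided_tray between -0.054 and 0.054 m and z of handle_stub in the frame of divided_tray below 0.03 m)).
It fails at once if the punch or the little jar is moved more than 20 mm, lifted or knocked over (distance of any of punch, vial from where it was at the start of the episode above 0.02 m or angle between any of punch, vial's own z axis and vertical above 0.5 rad).
It fails at once if the hammer or the pliers are moved more than 30 mm (distance of any of hammer, pliers from where it was at the start of the episode above 0.03 m).
It also fails if it takes over 67 s, if anything falls off the work surface, if the arm or the gripper's body presses on something with over 40 N, if the wrist force passes 120 N, or if a joint passes its speed limit or range.

## Working session

There is one attempt and no reset: what is moved stays moved. The work goes in short steps, Python scripts to look and compute and a tool call to move; the robot and the scene stay as the last step left them, time stands still between calls to the robot, and variables do not carry over. Pictures are saved under pics/ and viewed, and the job is handed in when it is done.

Besides the shell and the picture viewer there is one more tool, called after ">>>" as name(argument=value, ...), one argument or row to a line, values as JSON. jog_arm: Moves the arm, as the interface text tells. Its arguments: {"type":"object","properties":{"offset":{"type":"array","items":{"type":"array","items":{"type":"number"}}},"delta_rot":{"type":"array","items":{"type":"array","items":{"type":"number"}}},"jaw":{"type":"array","items":{"type":"number"}},"newtons":{"type":"number"}},"required":["offset","delta_rot","jaw"]}

```bash
ls; mkdir -p pics
python3 - <<'E'
from bench import monitor,cams,r
import cv2,numpy as np
print(monitor.sense())
for n in ["scene","top"]:
    p,d=cams.snapshot(n); cv2.imwrite(f"pics/{n}0.png",p[:,:,::-1]); np.save(f"pics/{n}0.npy",d)
    m=cams.camera_model(n); print(n,m)
E
```

```text
pics
{'time': 0.0, 'joint_pos': array([-6.86054988e+01,  7.51587888e+00,  8.53324515e+01, -3.69290890e-04,
        8.72635189e+01, -4.89302005e+00]), 'qd': array([-0.05283947, -0.03714938,  0.01714966,  0.17986896, -0.03055154,
       -0.06632083]), 'joint_efforts': array([-2.36308770e-04, -5.69393599e+01, -5.00557995e+01, -2.39529118e-04,
        1.44996378e-02,  6.17569782e-06]), 'tool_pos': array([ 265.52865466, -537.39144948,  230.20602777]), 'tcp_rot': array([-1.79990827e+02,  1.11473160e-01, -6.37124519e+01]), 'ft_force': array([ 0.44747778, -0.51506731,  0.54836517]), 'wrist_torque': array([ 0.01164838,  0.04631819, -0.02766275]), 'finger_gap': 85.4778363666895}
scene {'K': array([[477.75840617,   0.        , 318.83083785],
       [  0.        , 477.75840617, 241.43057692],
       [  0.        ,   0.        ,   1.        ]]), 'k1': -0.06208913509289323, 'camera_from_world': array([[-6.54808058e-02,  9.97821420e-01, -8.04229944e-03,
         3.40571565e+01],
       [ 8.51042186e-01,  5.16369018e-02, -5.22552225e-01,
        -4.43252704e+02],
       [-5.20998523e-01, -4.10614768e-02, -8.52569348e-01,
         1.41556601e+03],
       [ 0.00000000e+00,  0.00000000e+00,  0.00000000e+00,
         1.00000000e+00]])}
top {'K': array([[453.20328898,   0.        , 319.00864401],
       [  0.        , 453.20328898, 240.47497519],
       [  0.        ,   0.        ,   1.        ]]), 'k1': 0.026367621890956216, 'camera_from_world': array([[-2.01184415e-02, -9.98953085e-01, -4.10850675e-02,
         3.90298353e+01],
       [-9.93961853e-01,  2.44175948e-02, -1.06974833e-01,
         5.62250728e+02],
       [ 1.07866038e-01,  3.86848229e-02, -9.93412504e-01,
         9.89512456e+02],
       [ 0.00000000e+00,  0.00000000e+00,  0.00000000e+00,
         1.00000000e+00]])}
```

View pics/top0.png

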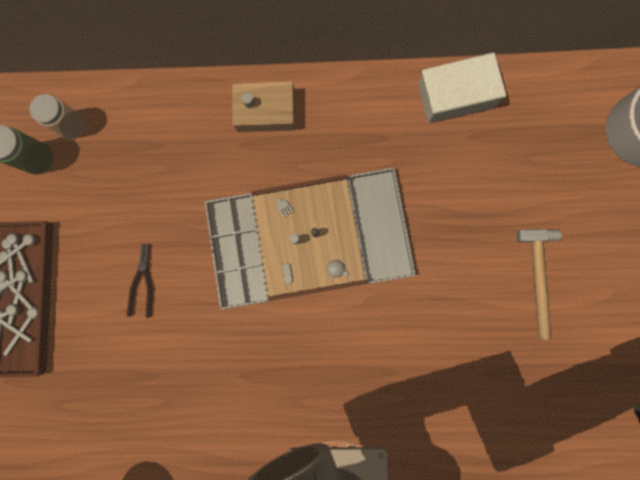

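View pics/scene0.png

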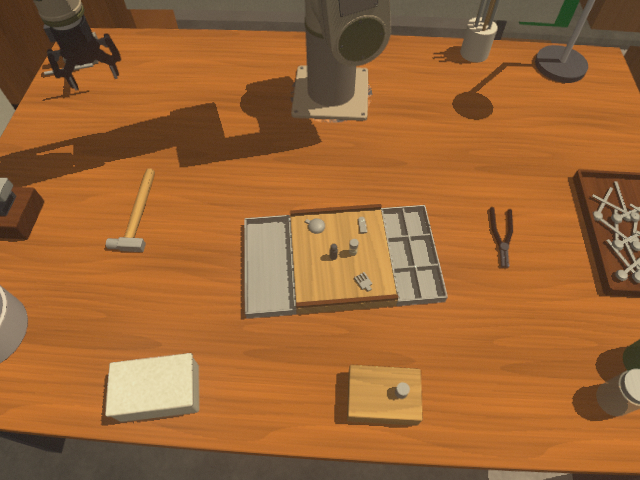

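The top view shows the plain tray on the right (-y), centred near pixel (383,226). The divided tray is on the left near (237,250). On the board are the fork (286,208), handle (288,273), spoon (336,269), jar (294,239) and punch (315,232). Next I'll zoom in and measure.

```bash
cat > h.py <<'E'
import numpy as np,cv2
from bench import monitor,cams,r
def ray(n,u,v,m=None):
    m=m or cams.camera_model(n);K=m["K"];T=m["camera_from_world"]
    x=(u-K[0,2])/K[0,0];y=(v-K[1,2])/K[1,1]
    rd=np.hypot(x,y);q=rd
    for _ in range(20): q=rd/(1+m["k1"]*q*q)
    s=q/rd if rd else 1
    R=T[:3,:3];c=-R.T@T[:3,3];return c,R.T@np.array([x*s,y*s,1])
def pl(n,u,v,z,m=None):
    c,d=ray(n,u,v,m);return c+d*(z-c[2])/d[2]
def proj(n,P,m=None):
    m=m or cams.camera_model(n);T=m["camera_from_world"];p=T[:3,:3]@np.array(P,float)+T[:3,3]
    x,y=p[0]/p[2],p[1]/p[2];s=1+m["k1"]*(x*x+y*y)
    return m["K"][0,0]*x*s+m["K"][0,2],m["K"][1,1]*y*s+m["K"][1,2]
E
python3 - <<'E'
import cv2
a=cv2.imread("pics/top0.png")[160:315,200:420]
cv2.imwrite("pics/topz.png",cv2.resize(a,None,fx=3.6,fy=3.6,interpolation=cv2.INTER_CUBIC))
a=cv2.imread("pics/scene0.png")[195:325,235:455]
cv2.imwrite("pics/scz.png",cv2.resize(a,None,fx=3.6,fy=3.6,interpolation=cv2.INTER_CUBIC))
E
```

```text
(no output)
```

View pics/topz.png

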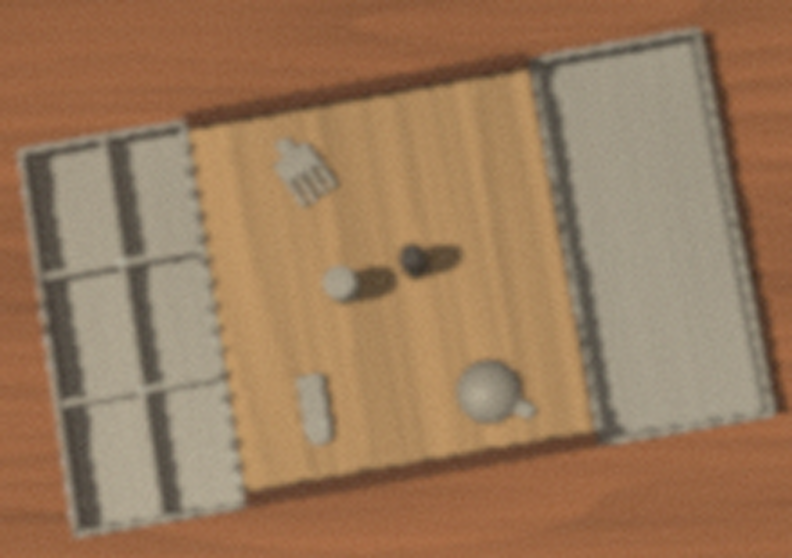

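View pics/scz.png

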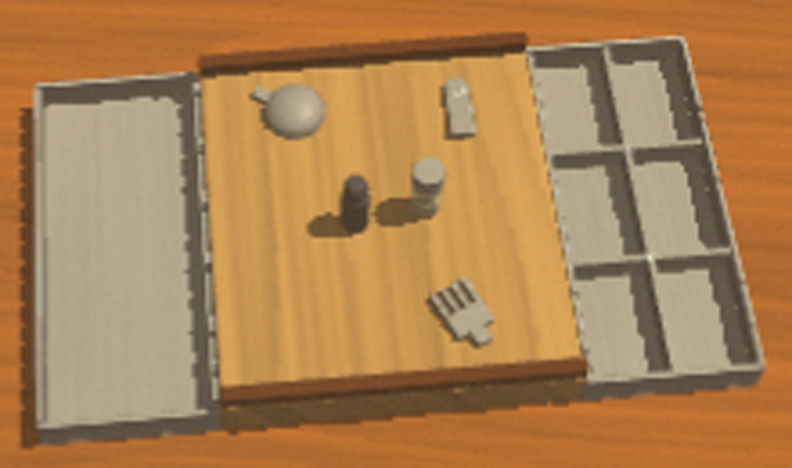

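The zoomed top view gives the tray rim corners at (540,62), (703,32), (776,412) and (606,440), and the object outlines. Now I'll convert them with the calibration.

Run:
```python
from h import *
def t(u,v,z): return pl("top",200+(u+.5)/3.6-.5,160+(v+.5)/3.6-.5,z)
def s(u,v,z): return pl("scene",235+(u+.5)/3.6-.5,195+(v+.5)/3.6-.5,z)
np.set_printoptions(precision=1,suppress=True)
C=np.array([t(*p,26) for p in [(20,150),(703,30),(776,412),(75,535)]]);print("outer corners",C)
print([np.linalg.norm(C[i]-C[(i+1)%4]) for i in range(4)], "exp 442,250")
D=np.array([s(*p,26) for p in [(37,85),(684,38),(763,366),(38,428)]]);print("scene outer",D)
print([np.linalg.norm(D[i]-D[(i+1)%4]) for i in range(4)])
for E in (C[[0,1,2,3]],D[[2,3,0,1]]):
    c=E.mean(0); y=(E[0]+E[3]-E[1]-E[2]);y/=np.linalg.norm(y);x=np.array([y[1],-y[0],0])
    print("centre",c,"yaw",np.degrees(np.arctan2(x[1],x[0])))
    w=lambda P:(np.round([(P-c)@x,(P-c)@y],1),P)
    if E is not D and np.allclose(E,C):
        f=t; L=dict(spoon=(490,391,40),neckend=(527,410,37),hA=(309,378,39),hB=(320,440,39),forkbody=(300,180,39),forkstem=(286,143,39),forktips=(320,195,39),punchtop=(414,260,78),vialtop=(341,283,76))
    else:
        f=s;L=dict(spoon=(294,112,38),neckend=(257,93,37),hA=(458,82,39),hB=(461,135,39),forkbody=(462,308,39),forkstem=(484,342,39),forktips=(448,288,39),punchtop=(357,183,78),vialtop=(428,166,76),punchbase=(355,225,32),vialbase=(427,210,32))
    for k,v in L.items(): print(k,*w(f(*v)))
```

```text
outer corners [[ 660.7  287.2   26. ]
 [ 725.7 -150.1   26. ]
 [ 483.2 -185.7   26. ]
 [ 416.1  250.8   26. ]]
[np.float64(442.0888533912227), np.float64(245.16428901694016), np.float64(441.694637017106), np.float64(247.29187437126342)] exp 442,250
scene outer [[ 482.1 -180.8   26. ]
 [ 417.2  253.1   26. ]
 [ 660.1  289.    26. ]
 [ 727.  -144.3   26. ]]
[np.float64(438.71713835682846), np.float64(245.49309416287488), np.float64(438.4062423574803), np.float64(247.6315254167648)]
centre [571.4  50.5  26. ] yaw 8.593111045593039
spoon [-80.3 -48.8] [499.3  -9.7  40. ]
neckend [-95.6 -69.2] [487.2 -32.2  37. ]
hA [-53.2  60.1] [509.8 102.   39. ]
hB [-92.1  59.5] [471.5  95.6  39. ]
forkbody [70.3 45.6] [634.1 106.1  39. ]
forkstem [95.1 50.5] [657.9 114.7  39. ]
forktips [58.7 34.7] [624.2  93.7  39. ]
punchtop [  2.7 -17.5] [576.8  33.7  78. ]
vialtop [-3. 28.] [564.2  77.8  76. ]
centre [571.6  54.2  26. ] yaw 8.648979838016169
spoon [-78.7 -49.8] [501.3  -6.9  38. ]
neckend [-96.5 -72.8] [487.2 -32.3  37. ]
hA [-91.9  59.7] [471.8  99.4  39. ]
hB [-50.6  56.1] [513.2 102.1  39. ]
forkbody [73.5 40.2] [638.2 105.   39. ]
forkstem [97.3 50.3] [660.3 118.6  39. ]
forktips [59.1 33.4] [625.   96.2  39. ]
punchtop [  2.7 -17.6] [576.9  37.2  78. ]
vialtop [-6.7 27.2] [560.9  80.1  76. ]
punchbase [  5.8 -18.3] [580.1  37.   32. ]
vialbase [-0.9 28.2] [566.5  82.   32. ]
```

Board centre is about (571.5, 52) with yaw about 8.6°, and the sizes match. First I'll turn the tool so its x lies along the board's x (its y then points towards the scrap tray) and set the jaw to about 20 mm.

>>> jog_arm(
  offset=[
    [0,0,0],
    [0,0,0],
    [0,0,0],
    [0,0,0],
    [0,0,0],
    [0,0,0],
    [0,0,0],
    [0,0,0],
    [0,0,0],
    [0,0,0],
  ],
  delta_rot=[
    [0,0,-8],
    [0,0,-8],
    [0,0,-8],
    [0,0,-8],
    [0,0,-8],
    [0,0,-8],
    [0,0,-8],
    [0,0,-8],
    [0,0,-8],
    [0,0,0],
  ],
  jaw=[24,24,24,24,24,24,24,24,24,24],
)

```text
time: 1.1
tool_pos: [264.3, -534.2, 223.8]
tcp_rot: [-179.3, 0.1, 11.2]
ft_force: [0.3, -0.2, 0.1]
finger_gap: 20.2
```

>>> jog_arm(
  offset=[
    [0,0,-0.6],
    [24,-40,-0.6],
    [24,-40,-0.6],
    [24,-40,-0.6],
    [24,-40,-0.6],
    [24,-40,-0.6],
    [24,-40,-0.6],
    [24,-40,-0.6],
    [24,-40,-0.6],
    [24,-40,-0.6],
    [24,-40,-0.6],
    [24,-40,-0.6],
    [24,-40,-0.6],
    [0,0,0],
  ],
  delta_rot=[
    [0,0,2.6],
    [0,0,0],
    [0,0,0],
    [0,0,0],
    [0,0,0],
    [0,0,0],
    [0,0,0],
    [0,0,0],
    [0,0,0],
    [0,0,0],
    [0,0,0],
    [0,0,0],
    [0,0,0],
    [0,0,0],
  ],
  jaw=[24,24,24,24,24,24,24,24,24,24,24,24,24,24],
)

```text
time: 2.5
tool_pos: [500.0, -3.9, 233.5]
tcp_rot: [-178.9, 0.3, 4.2]
ft_force: [-0.6, -0.6, 0.0]
finger_gap: 20.7
```

```bash
cat >> h.py <<'E'
C0=np.array([571.5,52.]);YAW=8.6
def bd(p):
    a=np.radians(YAW);d=np.array(p[:2])-C0
    return np.array([d[0]*np.cos(a)+d[1]*np.sin(a),-d[0]*np.sin(a)+d[1]*np.cos(a)])
def stat():
    s=monitor.sense();print("t",round(s["time"],2),"board xy",bd(s["tool_pos"]).round(1),"z",s["tool_pos"][2].round(1),"rot",s["tcp_rot"].round(2),"F",s["ft_force"].round(1),"gap",round(s["finger_gap"],1))
    return s
E
python3 - <<'E'
from h import *
stat()
for n in ("wrist","scene"):
    p,d=cams.snapshot(n);cv2.imwrite(f"pics/{n}1.png",p[:,:,::-1])
print(cams.camera_model("wrist"))
E
```

```text
t 2.5 board xy [-79.  -44.5] z 233.5 rot [-178.93    0.27    4.23] F [-0.6 -0.6  0. ] gap 20.7
{'K': array([[375.84341753,   0.        , 319.53191232],
       [  0.        , 375.84341753, 240.40126747],
       [  0.        ,   0.        ,   1.        ]]), 'k1': -0.011942973953968858, 'camera_from_world': array([[ 9.97218640e-01,  7.42474066e-02, -6.50428111e-03,
        -4.94159472e+02],
       [ 7.34184991e-02, -9.63548717e-01,  2.57261724e-01,
        -7.58047663e+01],
       [ 1.28338241e-02, -2.57023722e-01, -9.66319874e-01,
         3.72870849e+02],
       [ 0.00000000e+00,  0.00000000e+00,  0.00000000e+00,
         1.00000000e+00]])}
```

View pics/wrist1.png

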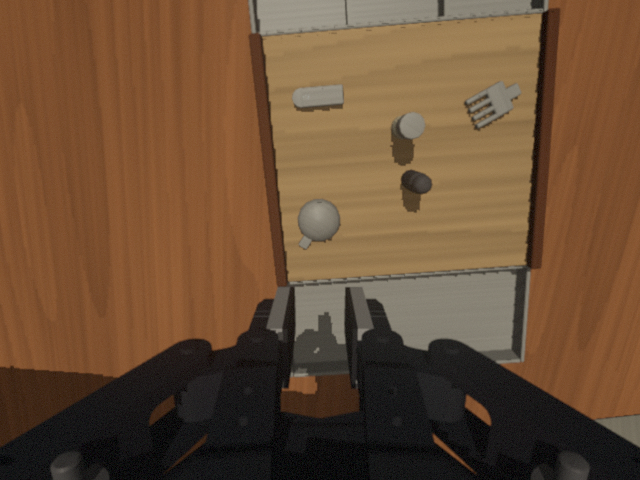

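The wrist view shows the spoon at (319,220), handle (318,96), fork (493,104), jar cap (411,126) and punch head (424,185). The gripper linkage looks wide, so I'll measure its envelope from depth and re-measure the objects.

Run:
```python
from h import *
from scipy.spatial.transform import Rotation as Ro
s=stat()
m=cams.camera_model("wrist");p,d=cams.snapshot("wrist")
np.set_printoptions(precision=1,suppress=True)
for k,(u,v,z) in dict(cornNW=(261,35,32),cornNE=(541,14,32),cSW=(287,281,32),cSE=(527,267,32),spoon=(319,220,40),neck=(305,243,37),hA=(294,96,39),hB=(343,95,39),forkstem=(517,90,39),forkbody=(497,102,39),tips=(474,115,39),vial=(411,126,77),punch=(425,184,78),punchbase=(409,180,34)).items():
    P=pl("wrist",u,v,z,m);print(k,P,bd(P),"depth",d[v,u])
T=m["camera_from_world"];R=T[:3,:3]
vv,uu=np.nonzero((d>20)&(d<190))
x=(uu-m["K"][0,2])/m["K"][0,0];y=(vv-m["K"][1,2])/m["K"][1,1]
Pc=np.stack([x,y,np.ones_like(x)],1)*d[vv,uu][:,None]
W=(Pc-T[:3,3])@R
Q=Ro.from_euler("xyz",s["tcp_rot"],degrees=True).inv().apply(W-s["tool_pos"])
for a in range(-130,20,8):
    k=(Q[:,2]>=a)&(Q[:,2]<a+8)
    if k.sum()>5: print("tool z",a,"x",np.percentile(Q[k,0],[1,99]),"y",np.percentile(Q[k,1],[1,99]))
```

```text
t 2.6 board xy [-80.9 -48.1] z 233.2 rot [-179.04    0.36    4.17] F [ 0.4 -0.5 -0.2] gap 20.3
cornNW [436.5 140.5  32. ] [-120.3  107.7] depth 301.32706
cornNE [665.2 173.5  32. ] [110.8 106.1] depth 305.94067
cSW [469.5 -75.6  32. ] [-120.  -110.9] depth 355.19894
cSE [700.2 -43.5  32. ] [ 113.  -113.6] depth 375.24695
spoon [496.1 -10.8  40. ] [-83.9 -50.9] depth 336.8365
neck [484.7 -34.4  37. ] [-98.8 -72.4] depth 350.79242
hA [467.2  94.   39. ] [-96.9  57.1] depth 324.5014
hB [508.4  97.8  39. ] [-55.6  54.7] depth 316.54883
forkstem [654.  112.9  39. ] [90.7 47.9] depth 314.01294
forkbody [639.  102.2  39. ] [74.2 39.5] depth 316.74258
tips [621.4  90.3  39. ] [55.  30.4] depth 326.14285
vial [560.4  75.2  77. ] [-7.5 24.6] depth 286.06924
punch [577.2  32.4  78. ] [  2.7 -20.3] depth 293.6882
punchbase [574.6  30.9  34. ] [ -0.1 -21.4] depth 315.7573
tool z -106 x [-19.8  17.5] y [-21.6 -20.2]
tool z -98 x [-55.  53.] y [-20.9 -11.5]
tool z -90 x [-59.3  57.1] y [-18.3  -4.9]
tool z -82 x [-57.7  55.7] y [-18.1   3.8]
tool z -74 x [-53.7  51.4] y [-17.9  10.4]
tool z -66 x [-49.8  47.8] y [-17.1  11.3]
tool z -58 x [-45.6  43.4] y [-13.9  10.1]
tool z -50 x [-41.8  39.6] y [-14.2   7.7]
tool z -42 x [-27.8  25.7] y [-12.7  10.3]
tool z -34 x [-24.4  22.2] y [-11.9  10.1]
tool z -26 x [-24.7  22.5] y [-11.9   9.8]
tool z -18 x [-24.6  22.4] y [-11.8   9.1]
tool z -10 x [-23.3  21.2] y [-11.8   9.2]
tool z -2 x [-11.5   9.2] y [-10.3   9.2]
```

>>> jog_arm(
  offset=[
    [0,-20,0],
    [-1,-20,20],
    [0,0,30],
    [0,0,30],
    [0,0,30],
    [0,0,20],
    [0,0,10],
    [0,0,0],
  ],
  delta_rot=[
    [-0.5,0.2,-3],
    [-0.5,0.2,-1.4],
    [0,0,0],
    [0,0,0],
    [0,0,0],
    [0,0,0],
    [0,0,0],
    [0,0,0],
  ],
  jaw=[24,24,24,24,24,24,24,24],
)

```text
time: 3.45
tool_pos: [492.0, 18.1, 90.2]
tcp_rot: [179.7, -0.2, 6.8]
ft_force: [0.2, 0.5, -0.2]
finger_gap: 20.8
```

Run:
```python
from h import *
stat()
```

```text
t 3.45 board xy [-83.7 -21.7] z 90.2 rot [179.69  -0.2    6.84] F [ 0.2  0.5 -0.2] gap 20.8
```

>>> jog_arm(
  offset=[
    [0,-10,0],
    [0,-8,0],
    [0,0,15],
    [0,0,15],
    [0,0,8],
    [0,0,0],
  ],
  delta_rot=[
    [0,0,-1],
    [0,0,-1],
    [0,0,0],
    [0,0,0],
    [0,0,0],
    [0,0,0],
  ],
  jaw=[24,24,24,24,24,24],
)

```text
time: 4.05
tool_pos: [493.7, 36.7, 54.8]
tcp_rot: [179.6, -0.7, 8.9]
ft_force: [-1.2, 0.3, 0.1]
finger_gap: 20.4
```

Run:
```python
from h import *
stat()
```

```text
t 4.05 board xy [-79.3  -3.5] z 54.8 rot [179.59  -0.69   8.93] F [-1.2  0.3  0.1] gap 20.4
```

>>> jog_arm(
  offset=[
    [-3,0,8],
    [0,0,6],
    [0,0,3],
    [0,0,0],
    [0,0,0],
  ],
  delta_rot=[
    [0,0.5,0],
    [0,0,0],
    [0,0,0],
    [0,0,0],
    [0,0,0],
  ],
  jaw=[24,24,24,24,24],
)

```text
time: 4.55
tool_pos: [491.3, 36.1, 37.0]
tcp_rot: [179.6, -1.3, 8.9]
ft_force: [0.1, 0.5, 0.4]
finger_gap: 20.1
```

Run:
```python
from h import *
stat()
p,d=cams.snapshot("wrist");cv2.imwrite("pics/w2.png",p[:,:,::-1])
```

```text
t 4.55 board xy [-81.7  -3.7] z 37.0 rot [179.57  -1.3    8.94] F [0.1 0.5 0.4] gap 20.1
```

View pics/w2.png

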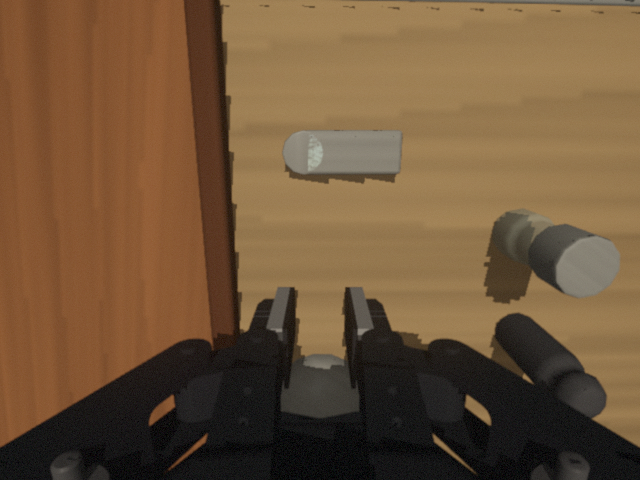

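>>> jog_arm(
  offset=[
    [0,0,2],
    [0,5,0],
    [0,8,0],
    [0,8,0],
    [0,8,0],
    [0,8,0],
  ],
  delta_rot=[
    [0.4,-1.2,0],
    [0,0,0],
    [0,0,0],
    [0,0,0],
    [0,0,0],
    [0,0,0],
  ],
  jaw=[24,24,24,24,24,24],
)

```text
time: 5.2
tool_pos: [498.5, -3.1, 35.8]
tcp_rot: [180.0, -0.1, 9.0]
ft_force: [-0.7, 0.4, 0.8]
finger_gap: 20.7
```

Run:
```python
from h import *
stat()
```

```text
t 5.2 board xy [-80.4 -43.6] z 35.8 rot [ 1.7998e+02 -8.0000e-02  8.9900e+00] F [-0.7  0.4  0.8] gap 20.7
```

>>> jog_arm(
  offset=[
    [0,8,0],
    [0,8,0],
    [0,8,0],
    [0,8,0],
    [0,8,0],
  ],
  delta_rot=[
    [0,0,0],
    [0,0,0],
    [0,0,0],
    [0,0,0],
    [0,0,0],
  ],
  jaw=[24,24,24,24,24],
)

```text
time: 5.7
tool_pos: [505.2, -46.9, 35.9]
tcp_rot: [180.0, -0.1, 8.9]
ft_force: [-0.3, 0.9, 0.9]
finger_gap: 20.5
```

```bash
cat > look.py <<'E'
from h import *
import sys
stat()
p,d=cams.snapshot("scene");a=p[180:340,225:465,::-1]
cv2.imwrite(f"pics/{sys.argv[1]}.png",cv2.resize(a,None,fx=3.3,fy=3.3,interpolation=cv2.INTER_CUBIC))
E
python3 look.py s3
```

```text
t 5.7 board xy [-80.3 -87.8] z 35.9 rot [ 1.7998e+02 -9.0000e-02  8.9300e+00] F [-0.3  0.9  0.9] gap 20.5
```

View pics/s3.png

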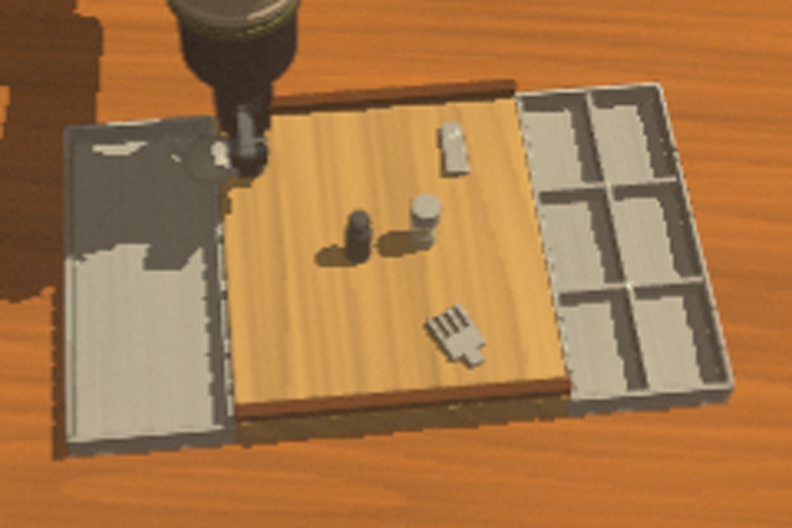

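The spoon is at about (200,157), partly over the edge, and everything else is undisturbed. I'll keep pushing.

>>> jog_arm(
  offset=[
    [0,8,0],
    [0,8,0],
    [0,8,0],
    [0,8,0],
    [0,0,0],
    [0,0,0],
    [0,0,0],
  ],
  delta_rot=[
    [0,0,0],
    [0,0,0],
    [0,0,0],
    [0,0,0],
    [0,0,0],
    [0,0,0],
    [0,0,0],
  ],
  jaw=[24,24,24,24,24,24,24],
)

```text
time: 6.45
tool_pos: [511.0, -82.9, 36.1]
tcp_rot: [179.9, -0.1, 8.9]
ft_force: [-0.5, -1.0, 0.6]
finger_gap: 20.5
```

```bash
python3 look.py s4
```

```text
t 6.45 board xy [ -80.  -124.3] z 36.1 rot [ 1.7994e+02 -1.2000e-01  8.8700e+00] F [-0.5 -1.   0.6] gap 20.5
```

View pics/s4.png

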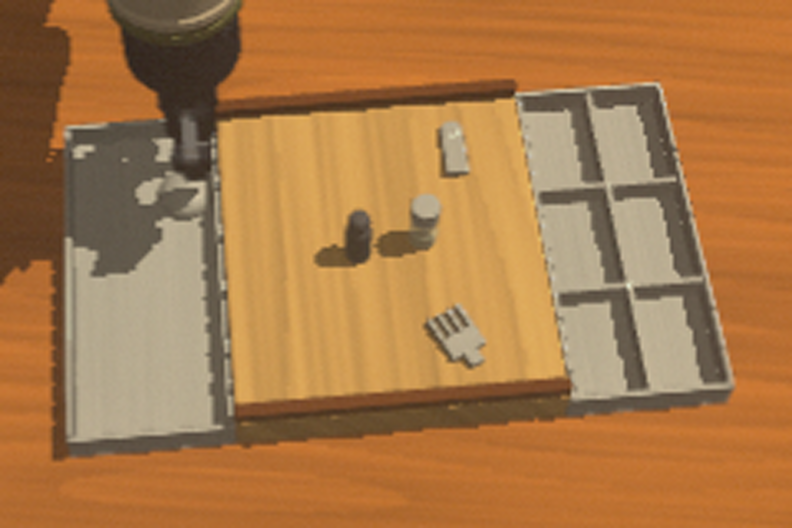

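The spoon has dropped into the tray at (180,190). Next I'll lift, go behind the handle (board y about +84) and look again.

>>> jog_arm(
  offset=[
    [0,0,-35],
    [0,0,-40],
    [0,-20,-10],
    [1,-40,0],
    [1,-40,0],
    [1,-40,0],
    [1,-40,0],
    [0,-20,0],
    [0,-8,0],
    [0,0,0],
    [0,0,0],
  ],
  delta_rot=[
    [0,0,0],
    [0,0,0],
    [0,0,0],
    [0,0,0],
    [0,0,0],
    [0,0,0],
    [0,0,0],
    [0,0,0],
    [0,0,0],
    [0,0,0],
    [0,0,0],
  ],
  jaw=[24,24,24,24,24,24,24,24,24,24,24],
)

```text
time: 7.6
tool_pos: [480.2, 132.6, 124.8]
tcp_rot: [180.0, -0.2, 9.0]
ft_force: [0.0, 0.7, -0.0]
finger_gap: 20.8
```

```bash
python3 look.py s5
```

```text
t 7.6 board xy [-78.2  93.3] z 124.8 rot [180.    -0.18   8.99] F [ 0.   0.7 -0. ] gap 20.8
```

View pics/s5.png

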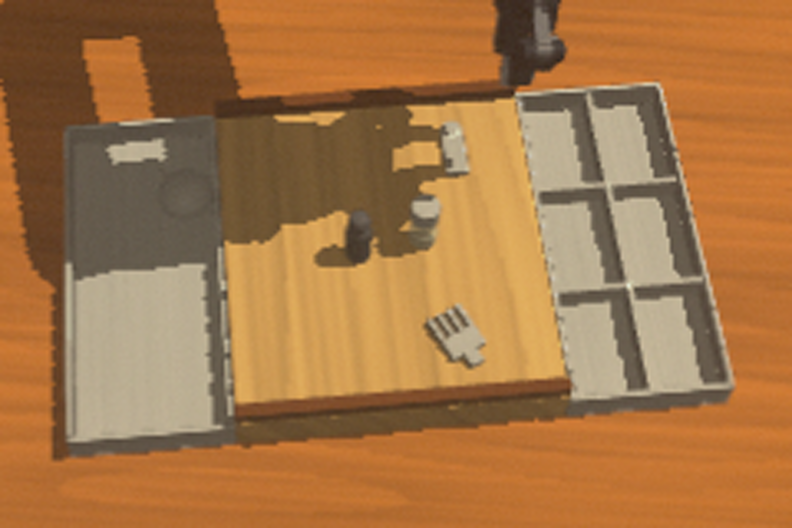

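>>> jog_arm(
  offset=[
    [3,3,25],
    [0,0,25],
    [0,0,20],
    [0,0,8],
    [0,0,4],
    [0,0,0],
    [0,0,0],
  ],
  delta_rot=[
    [0,0,0],
    [0,0,0],
    [0,0,0],
    [0,0,0],
    [0,0,0],
    [0,0,0],
    [0,0,0],
  ],
  jaw=[24,24,24,24,24,24,24],
)

```text
time: 8.35
tool_pos: [488.0, 123.1, 42.7]
tcp_rot: [179.9, -0.4, 8.4]
ft_force: [-0.2, 0.1, 0.4]
finger_gap: 20.6
```

```bash
python3 look.py s6
```

```text
t 8.35 board xy [-71.9  82.7] z 42.7 rot [179.92  -0.42   8.44] F [-0.2  0.1  0.4] gap 20.6
```

View pics/s6.png

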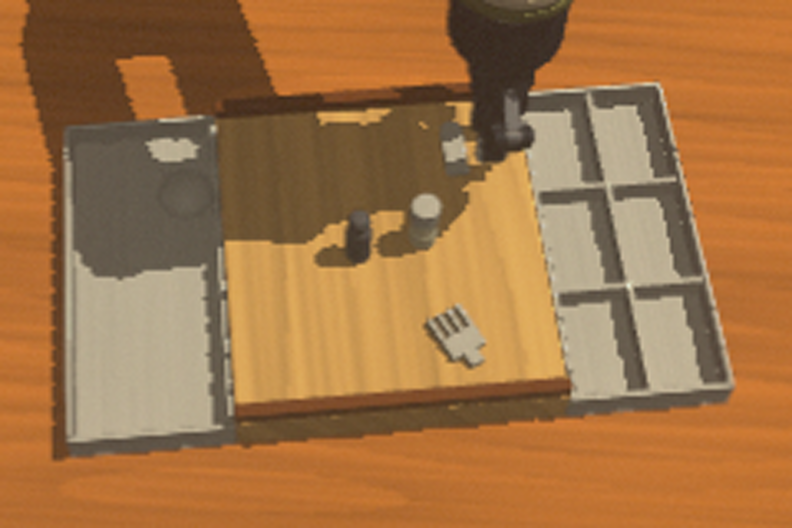

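>>> jog_arm(
  offset=[
    [-3,0,4],
    [0,0,3],
    [0,0,0],
    [0,5,0],
    [0,8,0],
    [0,8,0],
    [0,8,0],
    [0,8,0],
    [0,8,0],
    [0,8,0],
  ],
  delta_rot=[
    [0,0,0],
    [0,0,0],
    [0,0,0],
    [0,0,0],
    [0,0,0],
    [0,0,0],
    [0,0,0],
    [0,0,0],
    [0,0,0],
    [0,0,0],
  ],
  jaw=[24,24,24,24,24,24,24,24,24,24],
)

```text
time: 9.4
tool_pos: [495.2, 66.5, 38.0]
tcp_rot: [179.9, -0.7, 8.5]
ft_force: [0.9, -0.1, -0.4]
finger_gap: 20.5
```

```bash
python3 look.py s7
```

```text
t 9.4 board xy [-73.2  25.7] z 38.0 rot [179.91  -0.69   8.52] F [ 0.9 -0.1 -0.4] gap 20.5
```

View pics/s7.png

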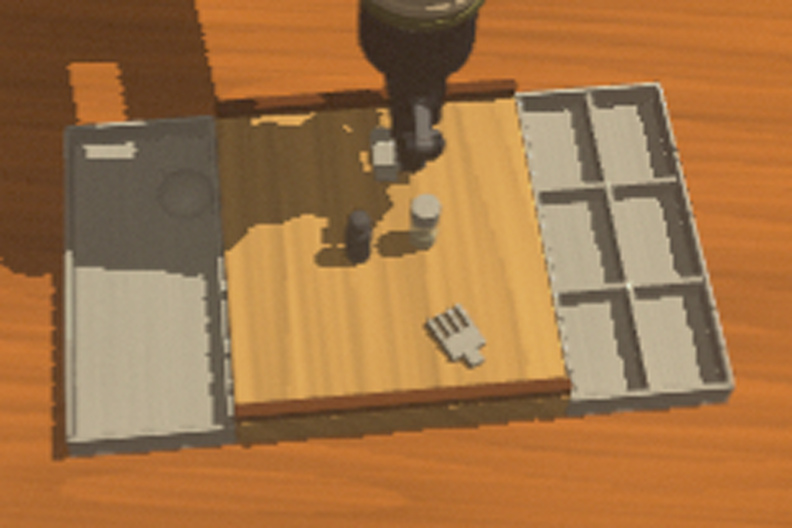

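The handle is moving squarely ahead of the fingers at (383,153), but z has crept up to 38. I'll lower slightly and carry on.

>>> jog_arm(
  offset=[
    [0,0,3],
    [0,0,0],
    [0,6,0.3],
    [0,8,0],
    [0,8,0],
    [0,8,0],
    [0,8,0],
    [0,8,0],
    [0,8,0],
    [0,8,0],
    [0,8,0],
  ],
  delta_rot=[
    [0,-0.5,0],
    [0,0,0],
    [0,0,0],
    [0,0,0],
    [0,0,0],
    [0,0,0],
    [0,0,0],
    [0,0,0],
    [0,0,0],
    [0,0,0],
    [0,0,0],
  ],
  jaw=[24,24,24,24,24,24,24,24,24,24,24],
)

```text
time: 10.55
tool_pos: [508.2, -8.9, 36.9]
tcp_rot: [180.0, -0.3, 8.4]
ft_force: [0.1, 2.9, 1.9]
finger_gap: 20.5
```

```bash
python3 look.py s8
```

```text
t 10.55 board xy [-71.7 -50.8] z 36.9 rot [179.98  -0.31   8.45] F [0.1 2.9 1.9] gap 20.5
```

View pics/s8.png

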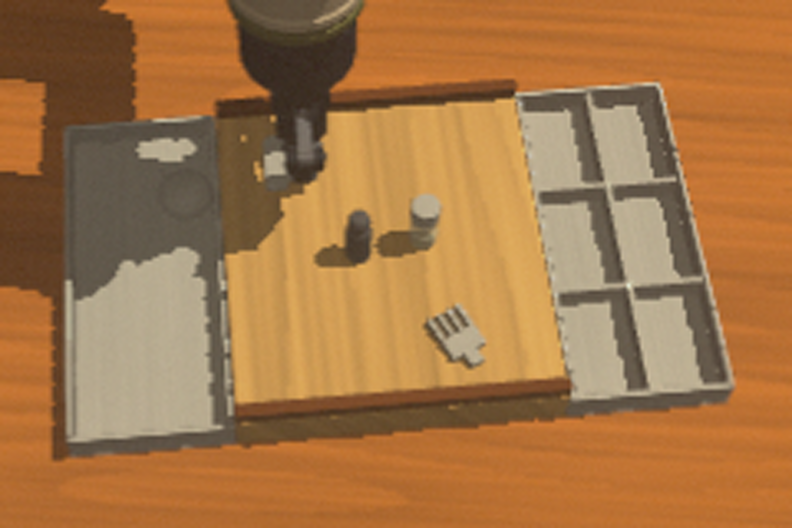

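>>> jog_arm(
  offset=[
    [0,0,1.2],
    [0,8,0],
    [0,8,0],
    [0,8,0],
    [0,8,0],
    [0,8,0],
    [0,8,0],
    [0,8,0],
    [0,8,0],
    [0,4,0],
    [0,0,0],
    [0,0,0],
  ],
  delta_rot=[
    [0,0,0],
    [0,0,0],
    [0,0,0],
    [0,0,0],
    [0,0,0],
    [0,0,0],
    [0,0,0],
    [0,0,0],
    [0,0,0],
    [0,0,0],
    [0,0,0],
    [0,0,0],
  ],
  jaw=[24,24,24,24,24,24,24,24,24,24,24,24],
)

```text
time: 11.8
tool_pos: [518.6, -82.4, 35.4]
tcp_rot: [-180.0, -0.3, 8.3]
ft_force: [-0.1, -0.1, -0.2]
finger_gap: 20.8
```

```bash
python3 look.py s9
```

```text
t 11.8 board xy [ -72.4 -125. ] z 35.4 rot [-179.97   -0.25    8.32] F [-0.1 -0.1 -0.2] gap 20.8
```

View pics/s9.png

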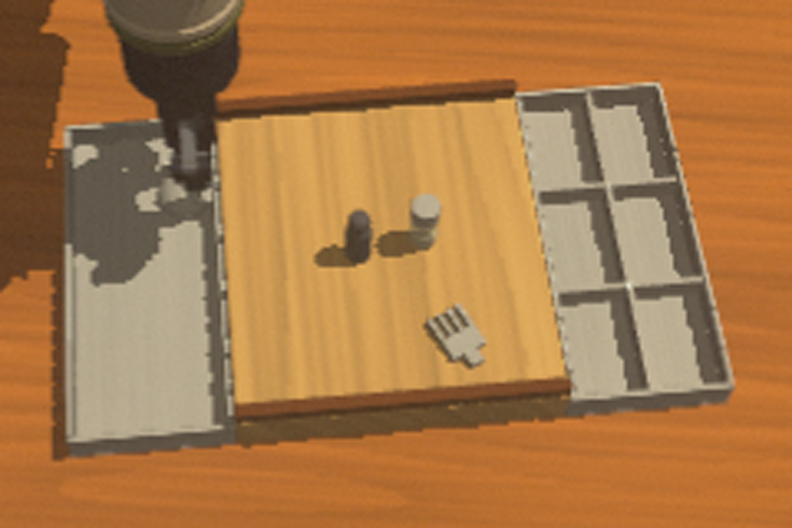

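The handle is off the board, hidden behind the gripper. I'll lift and cross high to the fork.

>>> jog_arm(
  offset=[
    [0,0,-35],
    [0,0,-40],
    [0,0,-20],
    [28,-40,0],
    [28,-40,0],
    [28,-40,0],
    [28,-40,0],
    [20,-30,0],
    [0,0,0],
    [0,0,0],
  ],
  delta_rot=[
    [0,0,0],
    [0,0,0],
    [0,0,0],
    [0,0,0],
    [0,0,0],
    [0,0,0],
    [0,0,0],
    [0,0,0],
    [0,0,0],
    [0,0,0],
  ],
  jaw=[24,24,24,24,24,24,24,24,24,24],
)

```text
time: 12.85
tool_pos: [623.2, 135.3, 134.4]
tcp_rot: [-179.9, -0.3, 8.3]
ft_force: [-0.1, -0.2, -0.8]
finger_gap: 20.8
```

```bash
python3 look.py s10
```

```text
t 12.85 board xy [63.6 74.7] z 134.4 rot [-179.88   -0.27    8.34] F [-0.1 -0.2 -0.8] gap 20.8
```

View pics/s10.png

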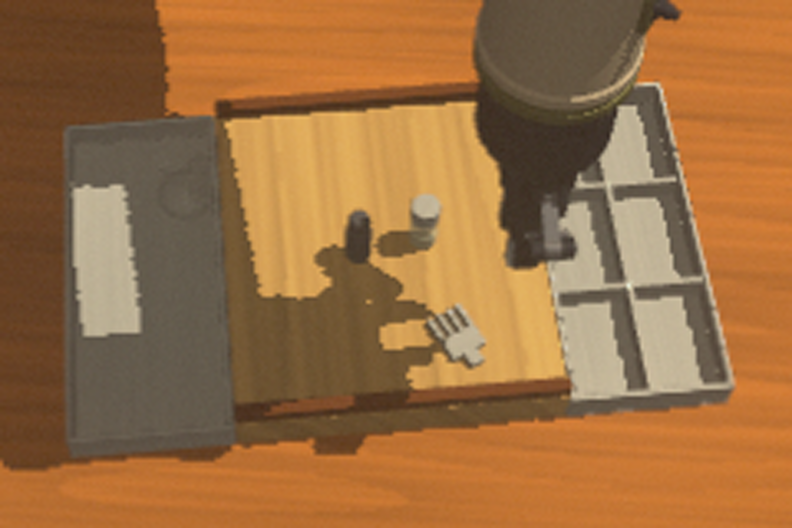

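>>> jog_arm(
  offset=[
    [6,-7,0],
    [4,-5,20],
    [0,0,25],
    [0,0,20],
    [0,0,10],
    [0,0,3],
    [0,0,0],
    [0,0,0],
  ],
  delta_rot=[
    [0,0,0],
    [0,0,0],
    [0,0,0],
    [0,0,0],
    [0,0,0],
    [0,0,0],
    [0,0,0],
    [0,0,0],
  ],
  jaw=[24,24,24,24,24,24,24,24],
)

```text
time: 13.7
tool_pos: [633.7, 144.6, 57.5]
tcp_rot: [-179.9, -0.5, 7.8]
ft_force: [0.2, -0.9, -0.3]
finger_gap: 21.0
```

```bash
python3 look.py s11
```

```text
t 13.7 board xy [75.3 82.3] z 57.5 rot [-179.88   -0.52    7.83] F [ 0.2 -0.9 -0.3] gap 21.0
```

View pics/s11.png

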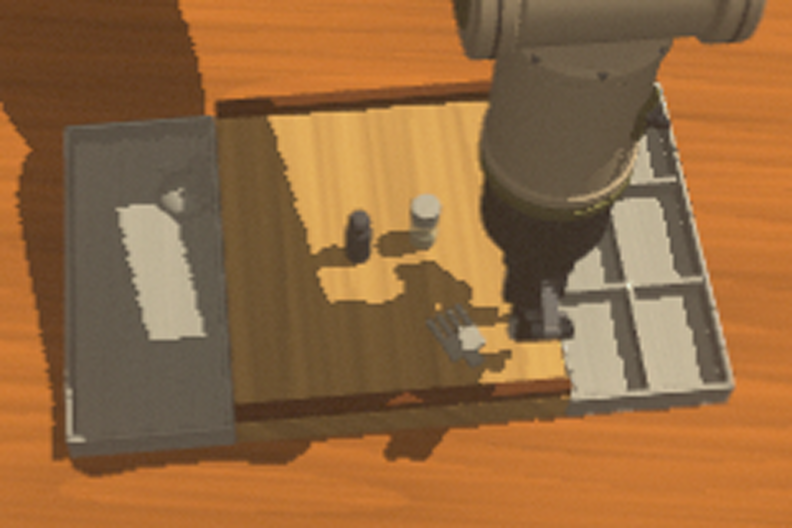

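>>> jog_arm(
  offset=[
    [0,-2,10],
    [0,0,8],
    [0,0,2],
    [0,0,0],
    [0,0,0],
  ],
  delta_rot=[
    [0,-0.4,-0.8],
    [0,0,0],
    [0,0,0],
    [0,0,0],
    [0,0,0],
  ],
  jaw=[24,24,24,24,24],
)

```text
time: 14.25
tool_pos: [635.2, 147.3, 38.2]
tcp_rot: [-179.9, -0.3, 8.7]
ft_force: [0.7, -1.1, 0.9]
finger_gap: 20.6
```

```bash
python3 look.py s12
```

```text
t 14.25 board xy [77.2 84.7] z 38.2 rot [-179.88   -0.3     8.73] F [ 0.7 -1.1  0.9] gap 20.6
```

>>> jog_arm(
  offset=[
    [0,0,3],
    [0,0,0],
    [0,6,0.3],
    [0,8,0],
    [0,8,0],
    [0,8,0],
    [0,8,0],
    [0,8,0],
  ],
  delta_rot=[
    [0,0,0],
    [0,0,0],
    [0,0,0],
    [0,0,0],
    [0,0,0],
    [0,0,0],
    [0,0,0],
    [0,0,0],
  ],
  jaw=[24,24,24,24,24,24,24,24],
)

```text
time: 15.1
tool_pos: [643.2, 98.2, 35.5]
tcp_rot: [-179.9, -0.4, 8.7]
ft_force: [-0.3, 0.4, -0.5]
finger_gap: 20.4
```

```bash
python3 look.py s13
```

```text
t 15.1 board xy [77.8 35. ] z 35.5 rot [-179.89   -0.38    8.75] F [-0.3  0.4 -0.5] gap 20.4
```

View pics/s13.png

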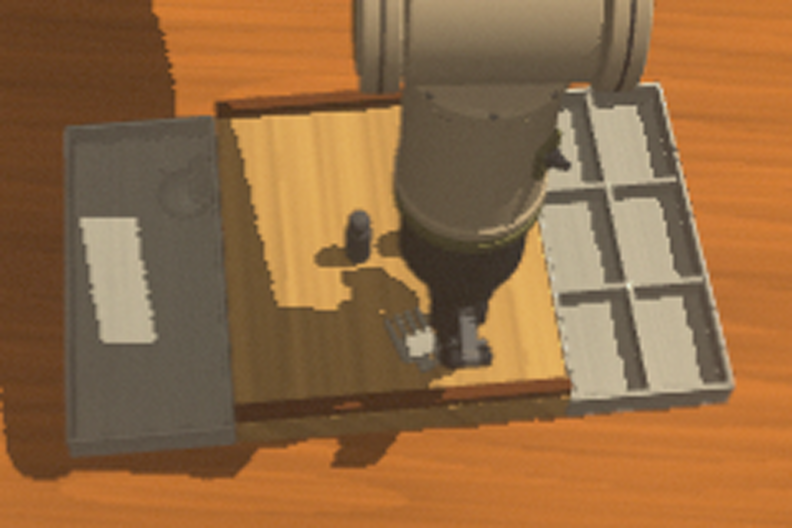

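The fork is moving ahead of the fingers at (415,340), well clear of the punch. Continuing.

>>> jog_arm(
  offset=[
    [0,8,0],
    [0,8,0],
    [0,8,0],
    [0,8,0],
    [0,8,0],
    [0,8,0],
    [0,8,0],
    [0,8,0],
  ],
  delta_rot=[
    [0,0,0],
    [0,0,0],
    [0,0,0],
    [0,0,0],
    [0,0,0],
    [0,0,0],
    [0,0,0],
    [0,0,0],
  ],
  jaw=[24,24,24,24,24,24,24,24],
)

```text
time: 15.95
tool_pos: [653.9, 28.4, 35.4]
tcp_rot: [-179.9, -0.4, 8.7]
ft_force: [0.0, 0.7, 0.2]
finger_gap: 20.4
```

```bash
python3 look.py s14
```

```text
t 15.95 board xy [ 77.9 -35.6] z 35.4 rot [-179.91   -0.39    8.72] F [0.  0.7 0.2] gap 20.4
```

View pics/s14.png

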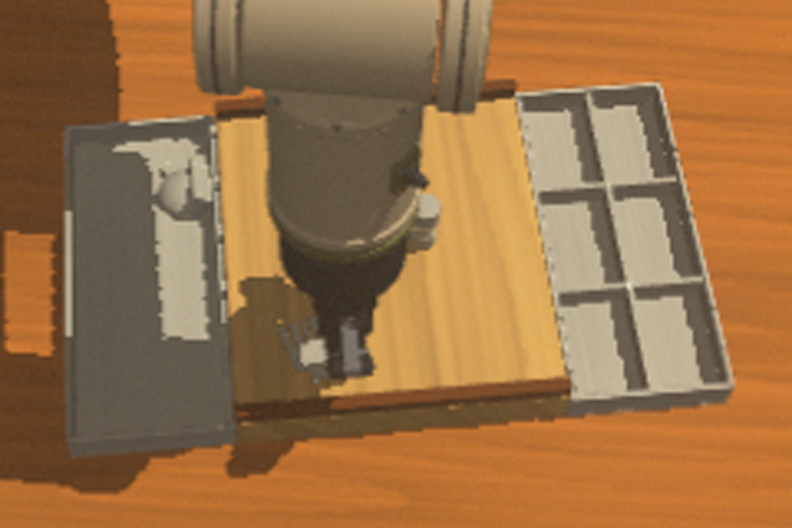

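>>> jog_arm(
  offset=[
    [0,8,0],
    [0,8,0],
    [0,8,0],
    [0,8,0],
    [0,8,0],
    [0,8,0],
    [0,8,0],
    [0,8,0],
    [0,8,0],
    [0,8,0],
    [0,6,0],
    [0,0,0],
    [0,0,0],
  ],
  delta_rot=[
    [0,0,0],
    [0,0,0],
    [0,0,0],
    [0,0,0],
    [0,0,0],
    [0,0,0],
    [0,0,0],
    [0,0,0],
    [0,0,0],
    [0,0,0],
    [0,0,0],
    [0,0,0],
    [0,0,0],
  ],
  jaw=[24,24,24,24,24,24,24,24,24,24,24,24,24],
)

```text
time: 17.3
tool_pos: [668.2, -66.5, 35.3]
tcp_rot: [-180.0, -0.4, 8.6]
ft_force: [0.7, -0.3, -0.2]
finger_gap: 20.8
```

```bash
python3 look.py s15
```

```text
t 17.3 board xy [  77.9 -131.7] z 35.3 rot [-179.96   -0.39    8.62] F [ 0.7 -0.3 -0.2] gap 20.8
```

View pics/s15.png

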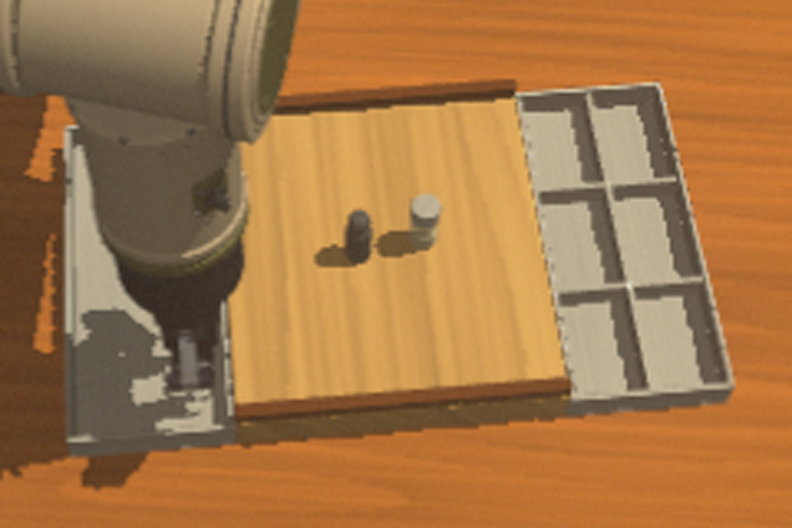

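The board is clear apart from the punch and jar. I'll lift, back away past the tray, and check its contents.

>>> jog_arm(
  offset=[
    [0,0,-30],
    [0,0,-40],
    [0,0,-40],
    [0,0,-40],
    [-15,30,-20],
    [-25,40,0],
    [-25,40,0],
    [-20,30,0],
    [0,0,0],
    [0,0,0],
  ],
  delta_rot=[
    [0,0,0],
    [0,0,0],
    [0,0,0],
    [0,0,0],
    [0,0,0],
    [0,0,0],
    [0,0,0],
    [0,0,0],
    [0,0,0],
    [0,0,0],
  ],
  jaw=[24,24,24,24,24,24,24,24,24,24],
)

```text
time: 18.35
tool_pos: [602.5, -217.4, 211.7]
tcp_rot: [-180.0, -0.4, 9.1]
ft_force: [-0.0, -0.1, 0.8]
finger_gap: 20.5
```

Run:
```python
from h import *
stat()
m=cams.camera_model("wrist")
p,d=cams.snapshot("wrist");cv2.imwrite("pics/w16.png",p[:,:,::-1]);np.savez("pics/w16.npz",d=d,m=m)
```

```text
t 18.35 board xy [  -9.7 -271. ] z 211.7 rot [-180.     -0.35    9.12] F [-0.  -0.1  0.8] gap 20.5
```

View pics/w16.png

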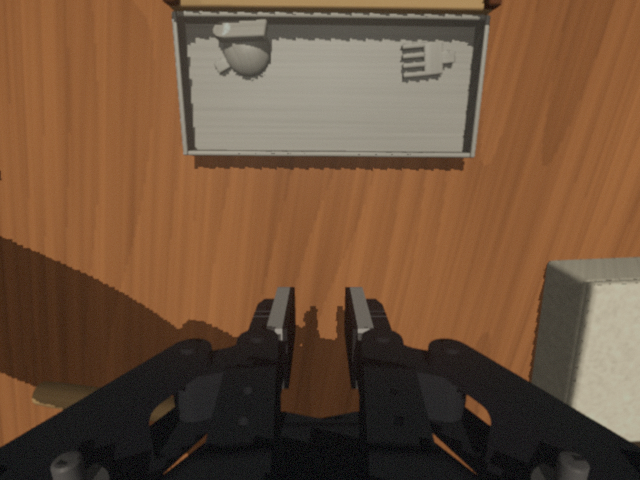

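All three offcuts are in the tray: the fork lies flat at (425,60), and the handle leans beside the spoon at (242,28). I'll check the handle's height.

Run:
```python
from h import *
z=np.load("pics/w16.npz",allow_pickle=True);d=z["d"];m=z["m"].item()
T=m["camera_from_world"];np.set_printoptions(precision=1,suppress=True)
for k,(u,v) in dict(hL=(222,30),hM=(243,29),hMt=(243,22),hMb=(243,36),hR=(262,28),rim=(330,12),floor=(330,110),spoon=(247,62),fork=(433,58)).items():
    c,r_=ray("wrist",u,v,m);P=c+r_*np.median(d[v-1:v+2,u-1:u+2]);b=bd(P)
    print(k,P,"tray xy",b-[0,-166])
cv2.imwrite("pics/w16z.png",cv2.resize(cv2.imread("pics/w16.png")[0:100,160:320],None,fx=5,fy=5,interpolation=cv2.INTER_CUBIC))
```

```text
hL [502.  -82.1  21.2] tray xy [-88.8  43.8]
hM [519.  -79.4  24.1] tray xy [-71.5  44. ]
hMt [517.8 -73.7  21. ] tray xy [-71.9  49.7]
hMb [520.2 -84.9  27. ] tray xy [-71.2  38.3]
hR [534.3 -77.   27.4] tray xy [-56.1  44. ]
rim [584.7 -56.1  22.7] tray xy [-3.1 57.1]
floor [ 597.4 -127.     4.1] tray xy [ -1.2 -14.8]
spoon [ 523.3 -101.7   16.7] tray xy [-70.6  21.2]
fork [675.6 -72.6  10.6] tray xy [84.3 27.3]
```

View pics/w16z.png

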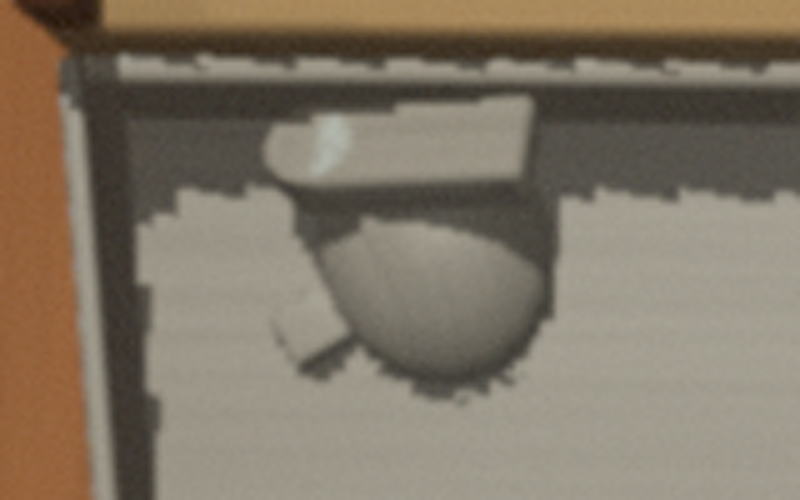

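The handle's underside sits at about 17–20 mm, below the 30 mm limit, at tray y about +44 mm, within ±54. One last check that the other objects haven't moved, using the top camera.

Run:
```python
from h import *
stat()
p,d=cams.snapshot("top");b=p[:,:,::-1].copy();cv2.imwrite("pics/top17.png",b)
a=cv2.imread("pics/top0.png")
ga,gb=[cv2.GaussianBlur(cv2.cvtColor(i,cv2.COLOR_BGR2GRAY),(3,3),0).astype(np.float32) for i in(a,b)]
for k,(x,y,w,h) in dict(pliers=(120,238,40,85),vial=(286,231,16,16),punch=(306,224,20,18),hammer=(510,222,60,122)).items():
    R=cv2.matchTemplate(gb[y-8:y+h+8,x-8:x+w+8],ga[y:y+h,x:x+w],cv2.TM_CCOEFF_NORMED);_,v,_,l=cv2.minMaxLoc(R);print(k,"shift px",l[0]-8,l[1]-8,round(v,3))
w,_=cams.snapshot("wrist");w0=cv2.imread("pics/w16.png")[:,:,::-1]
print("tray pixel change",np.abs(w[15:150,180:480].astype(int)-w0[15:150,180:480]).mean())
s,_=cams.snapshot("scene");cv2.imwrite("pics/s17.png",s[:,:,::-1])
```

```text
t 18.4 board xy [  -9.6 -270.9] z 211.7 rot [179.98  -0.34   9.15] F [0.1 0.2 0.5] gap 20.6
pliers shift px 0 0 0.999
vial shift px 0 0 0.999
punch shift px 0 0 0.999
hammer shift px 0 0 -0.011
tray pixel change 3.7837119341563787
```

View pics/s17.png

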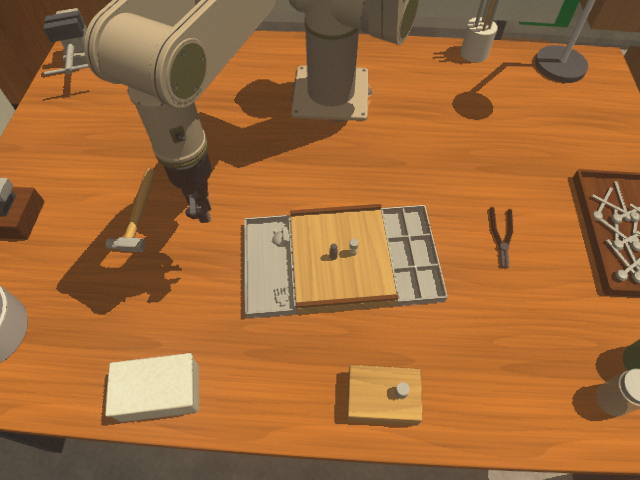

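The pliers, jar and punch haven't moved. The hammer match failed only because the arm hides it in the top view. In the scene view its head is still at (125,244), as at the start. The offcuts are at rest in the tray, at about (281,236) and (281,296). Handing in.

```bash
python3 -c "
from bench import r
print(r.hand_in())"
```

```text
the job is handed in; nothing more can be done
None
```

I swept the spoon bowl, handle stub and fork head, one at a time, over the board's -y edge into the plain scrap tray. I used partly open fingertips a few millimetres above the board and handed the job in at about 18.6 s. No verdict was reported.

**Offcuts:** The wrist picture and depth show all three inside the tray.
- **Spoon and fork:** both sit low in the tray, with the spoon at about (-71, +21) mm and the fork at about (+84, +27) mm in the tray's frame.
- **Handle:** it leans on the spoon and is not flat on the floor. Its underside is about 17–20 mm up, below the 30 mm limit, and its tray y is about +44 mm, inside the ±54 mm limit.

**Things to leave alone:**
- **Punch, jar and pliers:** none showed any shift in the top view.
- **Divided tray:** it looked empty in the last scene picture.
- **Hammer:** the top-view check failed because the arm hid it. In the scene view its head is where it started.

**Disagreements:** The tray rim measured 22.7 mm high in depth, against the stated 26 mm, so I allowed for about 3 mm of error in the handle's height. The two wrist pictures I compared for stillness were only about 0.1 s apart.

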